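# Hang the rinse basket on the drain stand's safety hook

## Robot

A 6-joint arm with a two-finger parallel gripper is mounted at the origin on a cart in front of the work surface, level with it; the furniture and walls round the work are solid. World frame = base frame: x ahead of the robot, y to its left, z up, the work surface at z = 0. Lengths are in m, angles in rad, forces in N, time in s.
With the tool pointing down it reaches from about 0.325 to 0.9 m from the base axis. Payload 6.1 kg.
Tool frame: the origin (TCP) lies between the finger pads; the fingertips stand 11 mm ahead of it and the grasp point (between the pads) lies 8 mm behind it; z points along the fingers, y is the line along which they close (so a half turn about z gives the same grasp; the last joint's range is limited). The gripper opens to 85 mm and grips with 20 to 120 N. Pads are 22 mm wide; open, the fingers measure 114 mm over their backs; the gripper's body (76 mm by 85 mm) begins 54 mm behind the grasp point. The pads swing forward as they close: fully open they stand 13 mm farther back than shut.
Start: joints at [1.034, 0.22, 1.526, -0, 1.395, -0.126], TCP at [0.25, 0.573, 0.242] pointing down, gripper open.
Joint ranges: [-2.98, 2.98], [-0.91, 2.08], [0.09, 2.57], [-1.24, 4.39], [0.2, 2.65], [-2.68, 2.68]. Speed limits (rad/s): [2.57, 2.57, 3.01, 3.14, 3.14, 3.14].

## Interface

Orientations are given as a rotation vector (axis times angle).
In Python, from rig import monitor, read_camera, camera_params, order gives the robot as it stands.
- The arm moves only by the shell command python3 -m pendant 'ROWS' [FORCE]. ROWS is JSON, a list of rows, each a list of 7 numbers: the shift along the tool's x, y, z in cm, then the turn, a rotation vector about the tool's x, y, z in degrees, then the closure, from 0 (fully open) to 1 (shut). In form: [[dx, dy, dz, rx, ry, rz, gripper], ...]. A call has 1 to 10 rows; each row shifts and turns the commanded pose from where the row before left it, along the tool's axes as they then stand; what a row does not reach is not made up. A row lasts 1/10 s, in which the tool goes at most 50 mm and 8.59 degrees, less where a joint would pass 70% of its speed; a pose out of reach is approached as far as the arm can. A call is refused whole if a number of a shift passes 5 or a number of a turn 8.59, either way. A call with a gripper value outside its range is refused whole. The fingers move at their own pace and stop on an object; FORCE is the grip in N (left out, the last holds). Time passes only in rows, so rows that do not move let the fingers close. It gives the time, the measured TCP pose, the force, the opening and the grip force at its end, in the units of the state.
- monitor.observe(): the state, without advancing time (a new reading comes with each control period).
- read_camera(name): name is "scene" or "top"; returns the picture (384x512x3 uint8, red, green, blue); there is no depth.
- camera_params(name): a dict with "fx", "fy", "cx", "cy" (pixels), "pose" (4x4, takes a point from camera to world coordinates). Camera axes: x right, y up, looking along -z (the intrinsics and any distortion apply to the point x, -y, -z); pixel columns grow to the right and rows downward; lengths in m; the calibration is good to about 2 mm. A picture is of the moment at which its call begins. camera_params takes no time and is no camera call.
- order.job_done(): hands the job in; it is judged then, once.
The state is a dict: "time": time; "joint_pos": joint angles; "joint_vel": joint speeds; "joint_efforts": joint torques, N m; "position": TCP position; "tool_rot": TCP orientation; "contact_force": force on the tool from outside, world axes, zero at the start; "torque": the same for the moment, N m; "opening": finger opening in m; "gripper_force": force on a finger pad.
Only numpy, scipy, OpenCV 4.12 (cv2) and the standard library are available. Lean on these libraries where they do the work, as an engineer would, in place of code of your own. Each camera call takes 0.05 s, during which the arm holds its last target. There are 200 camera calls.

## Task

Hang the small wire rinse basket up to drain: with the basket still standing on the bench, swing its folded bail upright, then lift the basket by the bail and press the bail's crossbar down past the sprung gate of the drain stand's hook until it is seated in the bottom of the hook and the gate has snapped shut above it. Go by feel: the hook's height is set by hand, and neither the basket nor the robot may ever load the stand with more than 20 N. Leave the basket hanging still and free with the two parts in it, tip nothing out, and do not shift the other things on the bench.

Things in the scene. Friction and masses are not known exactly. Their poses are not given: they have to be found in the camera images.
- basket: Loose steel wire basket, 150 (x) by 110 (y) by 52 mm high, open on top, 0.15 to 0.24 kg empty. Origin: centre of its underside, z up. The bail's hinge axis runs along its y at x = 0, 52 mm up (rim height); the folded bail lies over its -x side, which faces the robot roughly. 130 mm over the bail's arms.
- bail (a joint): Angle of the swing bail, rad: 0 = folded level towards the basket's -x, 1.57 = upright, 3.0 = folded to the other side. Starts between 0.15 and 0.5. The stiff hinge (0.026 N m) keeps it where it is left; about 0.5 N at the bar swings it; pushed harder, the light basket slides.
- bail_bar (a point): Middle of the bail's crossbar: round, 9 mm thick, 108 mm long, along the basket's y, 90 mm from the hinge axis, on two 5 mm wire arms. Folded, it is just outside the basket's near wall, 13 to 43 mm above the rim: a fingertip leaning forward fits under it from outside. Upright it is 142 mm above the basket's underside.
- stand: Drain stand fixed to the bench; base plate 180 by 80 by 12 mm. Origin on the bench straight below the middle of the hook's throat. A 16 mm column stands 115 mm behind (its +x), 238 mm high; a clamp on it carries a steel hook of 8 mm bar that reaches to -x, an upright U open at the top. The crossbar is to lie along the stand's y.
- throat (a point): The seated crossbar's centre with the clamp at mid setting, 203 mm up. The clamp is set by hand: the true seat is up to 15 mm higher or lower. The U is 20 mm wide inside (6.5 before this point, 13.5 behind); its lips flare to 40 mm, tops 34 mm above the seated bar's centre, the U's underside 13 mm below it. It yields 1 mm per 15 N. It takes the bar's middle 8 mm: hold the bar 28 mm aside.
- gate (a joint): Sprung flap 15.5 mm long, 7.5 mm wide that closes the hook's throat, hinged at its back, rad: 0 = shut (level, 17 mm above a seated bar's centre), up to 1.4 pushed down. A bar pressed on it from above feels a rising spring, up to 11 N before it passes: the basket's weight alone only opens it part way; within 1.5 mm of the bar's seat it swings back to 0 above the bar. It does not open upward.
- block_centre (a point): Centre of a white terminal block, 20 by 67 by 19 mm, lying loose in the basket.
- connector_centre (a point): Centre of a metal-shell connector, 13 by 53 by 18 mm, lying loose in the basket.
- heat_sink: Bystander: finned heat sink 93 (x) by 50 by 26 mm; origin at the centre of its underside.
- solder_spool: Bystander: white solder spool, 52 mm across, 36 mm high; origin at the centre of its underside.
- board_a: Bystander: green circuit board 75 by 110 by 15 mm; origin at the centre of its underside.
- tape_roll: Bystander: roll of tape lying flat, 64 mm across, 18 mm high; origin at the centre of its underside.
- marker_black: Bystander: black marker, 132 mm long (y), 15 mm thick; origin at the centre of its underside.
- side_cutters: Bystander: side cutters with blue handles lying flat, 55 by 134 (y) by 14 mm; origin at the centre of its underside.
Not all that is in view belongs to the job. What is meant by the part that bears block_centre is not turquoise, and is the smaller of those in its own colour.

How it is judged:
On the way, in this order (a step that is already met when the one before it is completed fails the run):
1. the bail is swung upright (within 0.35 rad) while the basket still stands on the bench (value of joint bail between 1.22 and 1.92 rad and height (world z) of basket below 0.008 m and angle between basket's own z axis and vertical below 0.15 rad), for 0.2 s.
2. the crossbar is seated in the bottom of the hook with the gate shut above it (x of bail_bar in the frame of stand between -0.01 and 0.012 m and y of bail_bar in the frame of stand between -0.03 and 0.03 m and z of bail_bar in the frame of stand between 0.18 and 0.226 m and value of joint gate below 0.12 rad and contact force between basket and stand above 0.8 N), for 0.2 s.
At the end, for the whole second after the job is handed in: Basket hangs still (under 0.06 m/s, within 0.5 rad of level), bar in the bottom of the hook: within 10 mm of the throat's middle fore and 12 mm aft, 30 mm sideways, 180 to 226 mm up; gate shut (under 0.12 rad); stand bears over 0.8 N; both parts in the basket (all of step 2 and x of block_centre in the frame of basket between -0.075 and 0.075 m and y of block_centre in the frame of basket between -0.055 and 0.055 m and z of block_centre in the frame of basket between 0 and 0.05 m and x of connector_centre in the frame of basket between -0.075 and 0.075 m and y of connector_centre in the frame of basket between -0.055 and 0.055 m and z of connector_centre in the frame of basket between 0 and 0.05 m and linear speed of basket below 0.06 m/s and angle between basket's own z axis and vertical below 0.5 rad); the robot touches nothing.
It fails at once if the basket or the robot loads the stand with more than 20 N (contact force between any of basket, the fingers, the arm and stand above 20 N).
It fails at once if the basket is tipped by more than 0.7 rad (angle between basket's own z axis and vertical above 0.7 rad).
It fails at once if a bystander (heat sink, solder spool, circuit board, tape roll) is shifted by more than 40 mm (distance of any of heat_sink, solder_spool, board_a, tape_roll from where it was at the start of the episode above 0.04 m).
It also fails if it takes over 72 s, if anything falls off the work surface, if the arm or the gripper's body presses on something with over 40 N, if the wrist force passes 120 N, or if a joint passes its speed limit or range.

## Working session

There is one attempt and no reset: what is moved stays moved. The work goes in short steps, Python scripts to look and compute and a shell command to move; the robot and the scene stay as the last step left them, time stands still between calls to the robot, and variables do not carry over. Pictures are saved under pics/ and viewed, at most 12 in all, crops included, and the job is handed in when it is done.

```bash
mkdir -p pics; cat > h.py <<'E'
import numpy as np, cv2
from rig import monitor, read_camera, camera_params, order
from scipy.spatial.transform import Rotation as R
def snap(c,f):
    im=read_camera(c); cv2.imwrite(f'pics/{f}.png',im[:,:,::-1]); return im
def ray(c,u,v):
    p=camera_params(c); T=np.array(p['pose'])
    d=np.array([(u-p['cx'])/p['fx'],-(v-p['cy'])/p['fy'],-1.]); return T[:3,3],T[:3,:3]@d
def onz(c,u,v,z):
    o,d=ray(c,u,v); return o+d*(z-o[2])/d[2]
def proj(c,P):
    p=camera_params(c); T=np.array(p['pose']); q=T[:3,:3].T@(np.array(P)-T[:3,3])
    return np.array([p['cx']+p['fx']*q[0]/-q[2], p['cy']+p['fy']*q[1]/q[2]])
def tri(u1,v1,u2,v2,c1='scene',c2='top'):
    o,d=ray(c1,u1,v1);p,e=ray(c2,u2,v2)
    d/=np.linalg.norm(d); e/=np.linalg.norm(e)
    s=np.linalg.lstsq(np.c_[d,-e],p-o,rcond=None)[0]
    a,b=o+s[0]*d,p+s[1]*e; return (a+b)/2,np.linalg.norm(a-b)
E
python3 - <<'E'
from h import *
a=snap('scene','s0');b=snap('top','t0')
for c in('scene','top'):
    p=camera_params(c); print(c,{k:v for k,v in p.items() if k!='pose'},np.round(p['pose'],3).tolist())
s=monitor.observe();print(s)
both=np.hstack([a,b])
cv2.imwrite('pics/s0.png',cv2.resize(a,(800,600),interpolation=cv2.INTER_CUBIC)[:,:,::-1])
cv2.imwrite('pics/t0.png',cv2.resize(b,(800,600),interpolation=cv2.INTER_CUBIC)[:,:,::-1])
cv2.imwrite('pics/s0r.png',a[:,:,::-1]);cv2.imwrite('pics/t0r.png',b[:,:,::-1])
E
```

```text
scene {'fx': 427.79516338324123, 'fy': 427.79516338324123, 'cx': 257.0088688687199, 'cy': 188.95346281007406} [[0.364, -0.72, 0.591, 1.196], [0.931, 0.273, -0.241, -0.366], [0.012, 0.638, 0.77, 1.086], [0.0, 0.0, 0.0, 1.0]]
top {'fx': 475.2273027900076, 'fy': 475.2273027900076, 'cx': 255.74886016121934, 'cy': 191.3596285843069} [[-0.221, 0.87, -0.441, -0.256], [-0.975, -0.195, 0.105, 0.095], [0.006, 0.454, 0.891, 1.637], [0.0, 0.0, 0.0, 1.0]]
{'time': 0.1, 'joint_pos': array([ 1.03393242e+00,  2.21161078e-01,  1.52748017e+00,  9.64592377e-06,
        1.39471376e+00, -1.26125568e-01]), 'joint_vel': array([-7.95895804e-06, -1.08748901e-03, -3.04154392e-03,  3.16692424e-04,
        9.75395680e-04, -6.29708004e-04]), 'joint_efforts': array([ 1.33613594e-03, -4.98240995e+01, -3.90545762e+01, -1.18616617e-04,
        5.68914867e-03,  3.13974544e-05]), 'position': array([0.24930041, 0.57255796, 0.24130882]), 'tool_rot': array([-6.40544132e-01, -3.07500258e+00,  2.61224882e-03]), 'contact_force': array([-0.44107592,  0.12529129,  0.37285767]), 'torque': array([-0.02717679,  0.00413148,  0.04925312]), 'gripper_force': 0.0, 'opening': 0.08527700326135754}
```

View pics/s0.png

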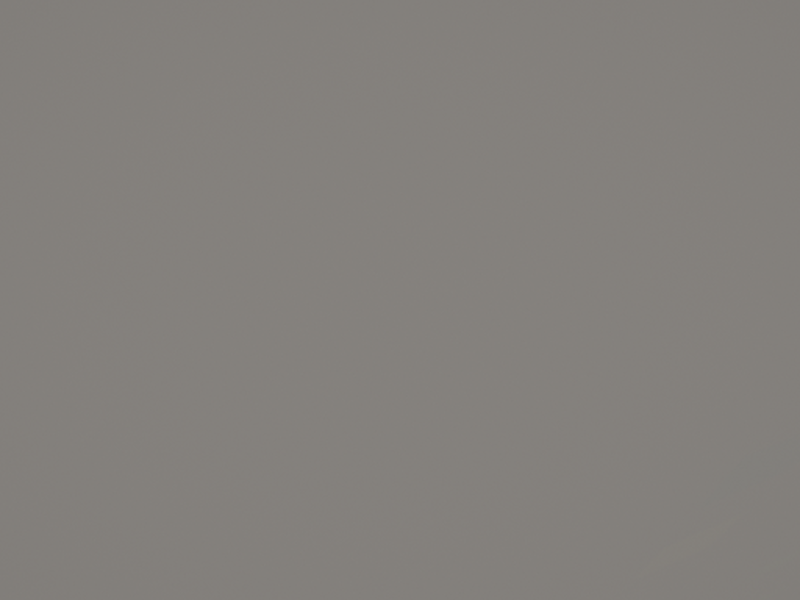

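View pics/t0.png

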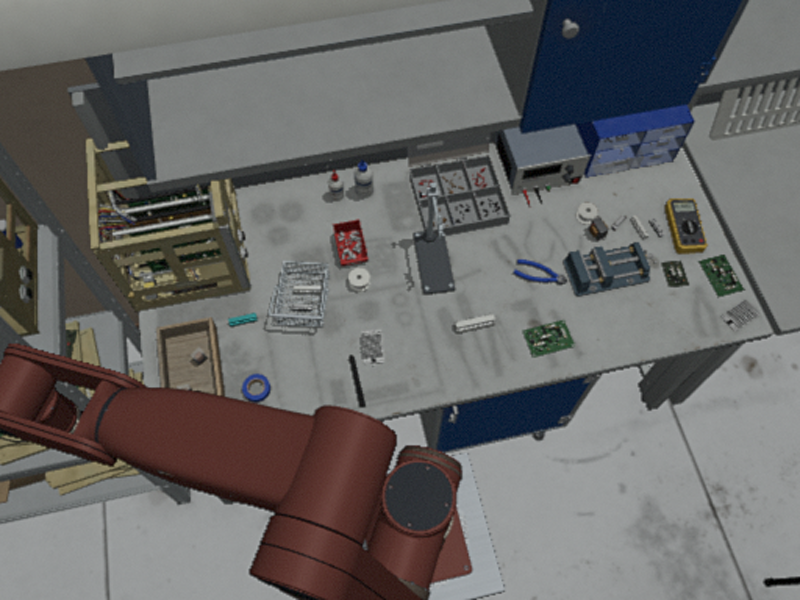

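The scene picture is blank grey: that view is blocked or dead. The top view (800x600 scale) shows the basket at (298,297), the bail towards its lower side, the stand's base at (435,262), the white block outside the basket at (475,323), and the turquoise one at (242,320). I'll enlarge the basket and stand.

```bash
python3 - <<'E'
from h import *
b=snap('top','t1r');a=read_camera('scene');print('scene std',a.std(axis=(0,1)))
c=b[110:230,140:300]
cv2.imwrite('pics/t1c.png',cv2.resize(c,(800,600),interpolation=cv2.INTER_CUBIC)[:,:,::-1])
for u,v in [(192,190),(277,168),(305,207)]: print(onz('top',u,v,0))
E
```

```text
scene std [0.79553464 0.7747412  0.76163576]
[0.61438158 0.14085515 0.        ]
[ 0.63778972 -0.20361428  0.        ]
[ 0.44883797 -0.2664624   0.        ]
```

View pics/t1c.png

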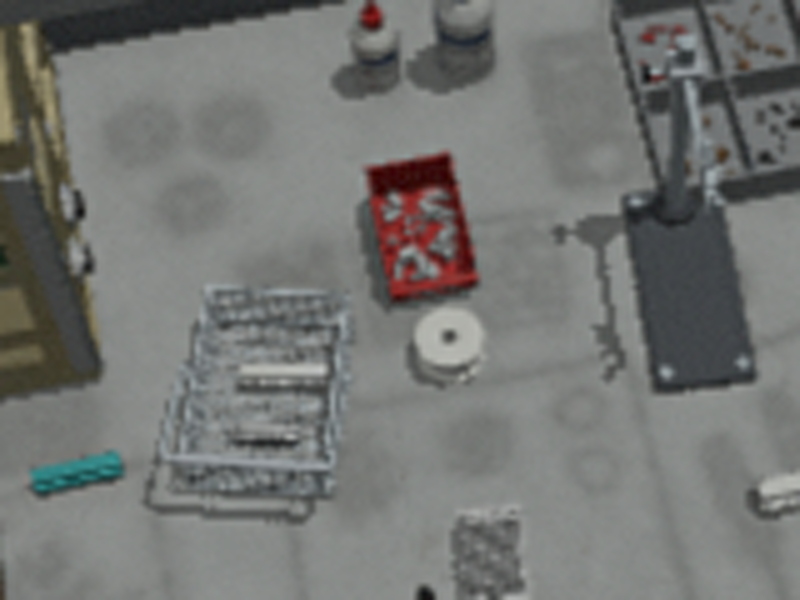

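Of the blocks, turquoise is at crop (77,472). Two are white: the larger lies outside at top (475,323), and the smaller is in the basket at crop (283,375). The smaller white one is meant and is already in the basket, with the connector at (265,437). The stand's base is at (690,290) and its hook at about (715,180). I'll enlarge the basket to get its pose and the bail angle.

```bash
python3 - <<'E'
from h import *
b=cv2.imread('pics/t1r.png')
cv2.imwrite('pics/t1b.png',cv2.resize(b[165:215,164:230],(792,600),interpolation=cv2.INTER_CUBIC))
cv2.imwrite('pics/t1s.png',cv2.resize(b[112:192,256:310],(405,600),interpolation=cv2.INTER_CUBIC))
E
```

```text
(no output)
```

View pics/t1b.png

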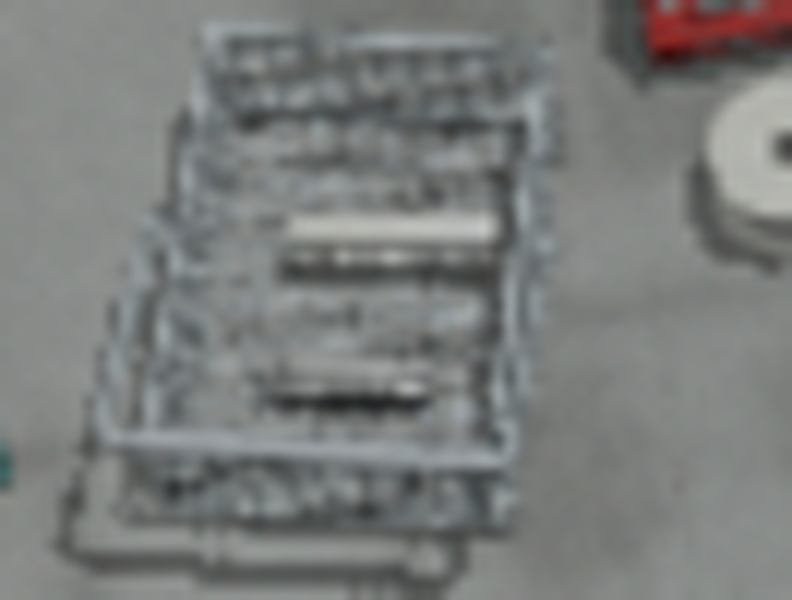

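View pics/t1s.png

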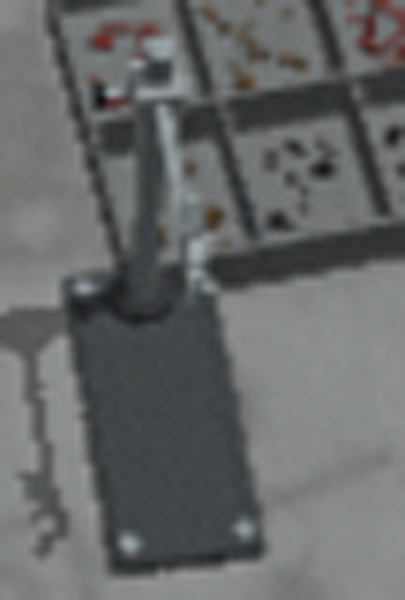

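The basket crop (12x) shows the far rim corners at (212,32) and (545,48), near bottom corners at (122,520) and (512,527), and bar ends at (105,437) and (515,455). The stand crop (7.5x) shows plate corners at (65,285), (213,290), (263,550) and (112,570), the column foot at (138,305), and the hook tip at about (200,280).

```bash
cat >> h.py <<'E'
def B(u,v): return 164+(u+.5)/12-.5,165+(v+.5)/12-.5
def S(u,v): return 256+(u+.5)/7.5-.5,112+(v+.5)/7.5-.5
E
python3 - <<'E'
from h import *
np.set_printoptions(precision=4,suppress=True)
FL,FR=[onz('top',*B(*q),.050) for q in((212,32),(545,48))]
NL,NR=[onz('top',*B(*q),.001) for q in((122,520),(512,527))]
print('rim far',FL,FR,np.linalg.norm(FL-FR)); print('near bot',NL,NR,np.linalg.norm(NL-NR))
print('lengths',np.linalg.norm((FL-NL)[:2]),np.linalg.norm((FR-NR)[:2]))
for z in(.065,.08,.095):
    a,b=[onz('top',*B(*q),z) for q in((105,437),(515,455))]
    print(z,a,b,np.linalg.norm(a-b), 'yaw',np.degrees(np.arctan2(-(a-b)[0],(a-b)[1])))
P=[onz('top',*S(*q),.012) for q in((65,285),(213,290),(263,550),(112,570),(138,305))]
for p in P:print('plate',p)
print([np.linalg.norm(P[i]-P[(i+1)%4]) for i in range(4)])
for q in((200,280),(205,190),(165,100)):
  print('hook',onz('top',*S(*q),.20),onz('top',*S(*q),.23))
E
```

```text
rim far [0.6941 0.164  0.05  ] [0.6651 0.061  0.05  ] 0.10695956339970447
near bot [0.5537 0.2208 0.001 ] [0.5244 0.101  0.001 ] 0.12326359767203335
lengths 0.15147467890807717 0.14628454458764206
0.065 [0.5509 0.2168 0.065 ] [0.5175 0.0956 0.065 ] 0.12570778374402716 yaw -15.399446021061319
0.08 [0.5432 0.2157 0.08  ] [0.5102 0.0956 0.08  ] 0.12450799322980233 yaw -15.39944602106128
0.095 [0.5355 0.2145 0.095 ] [0.5028 0.0956 0.095 ] 0.1233082027155775 yaw -15.39944602106129
plate [ 0.7251 -0.1719  0.012 ]
plate [ 0.7048 -0.2485  0.012 ]
plate [ 0.5468 -0.2348  0.012 ]
plate [ 0.5525 -0.1561  0.012 ]
plate [ 0.7044 -0.2071  0.012 ]
[np.float64(0.07925776258637365), np.float64(0.15866232867712257), np.float64(0.07888316407978306), np.float64(0.17339850135778054)]
hook [ 0.6004 -0.2041  0.2   ] [ 0.5825 -0.1979  0.23  ]
hook [ 0.6492 -0.219   0.2   ] [ 0.6303 -0.2124  0.23  ]
hook [ 0.7041 -0.2128  0.2   ] [ 0.684  -0.2064  0.23  ]
```

```bash
cat >> h.py <<'E'
def frame(yaw,lean):
    # tool y along heading yaw(deg), x to its left, z down; lean>0 = fingers point forward
    c,s=np.cos(np.radians(yaw)),np.sin(np.radians(yaw))
    M=np.c_[[-s,c,0],[c,s,0],[0,0,-1]]
    return R.from_matrix(M)*R.from_euler('x',-lean,degrees=True)
def diff(P,yaw,lean):
    s=monitor.observe(); Rc=R.from_rotvec(s['tool_rot']); Rt=frame(yaw,lean)
    d=np.array(P)-s['position']
    print('t',s['time'],'pos',np.round(s['position'],4),'F',np.round(s['contact_force'],2),'op',round(s['opening'],4))
    print('turn deg (tool)',np.round((Rc.inv()*Rt).as_rotvec(degrees=True),2),
     'shift cm now-axes',np.round(Rc.inv().apply(d)*100,2),'in final axes',np.round(Rt.inv().apply(d)*100,2))
E
python3 - <<'E'
from h import *
y=-15.6; x=R.from_euler('z',y,degrees=True).apply
bar=np.array([.526,.156,.081])+x([0,.028,0]); Rt=frame(y,40); z=Rt.apply([0,0,1])
tcp=bar+.008*z; pre=tcp-.10*z
print(tcp,pre); diff(pre,y,0); diff(pre,y,40)
for q in [(164,248),(237,222),(228,240),(155,205),(229,179)]: print(onz('top',*q,.01))
E
```

```text
[0.53848263 0.18158569 0.07487164] [0.47657173 0.19887152 0.15147609]
t 0.2 pos [0.2494 0.5727 0.2416] F [-0.52  0.59  0.32] op 0.0853
turn deg (tool) [-7.000e-02  4.000e-02  8.206e+01] shift cm now-axes [-35.76 -25.19   9.04] in final axes [-29.89  31.93   9.01]
t 0.2 pos [0.2494 0.5727 0.2416] F [-0.52  0.59  0.32] op 0.0853
turn deg (tool) [-32.88 -28.52  78.49] shift cm now-axes [-35.76 -25.19   9.04] in final axes [-29.89  18.67  27.43]
[0.39809756 0.27744962 0.01      ]
[ 0.44041327 -0.00094878  0.01      ]
[0.3777109 0.0456234 0.01     ]
[0.5765708  0.28727761 0.01      ]
[ 0.62521793 -0.00758801  0.01      ]
```

```bash
python3 -m pendant '[[0,0,0,0,0,8.2,0.59],[0,0,0,0,0,8.2,0.59],[0,0,0,0,0,8.2,0.59],[0,0,0,0,0,8.2,0.59],[0,0,0,0,0,8.2,0.59],[0,0,0,0,0,8.2,0.59],[0,0,0,0,0,8.2,0.59],[0,0,0,0,0,8.2,0.59],[0,0,0,0,0,8.2,0.59],[0,0,0,0,0,8.2,0.59]]' && python3 -m pendant '[[-3.3,3.5,0,0,0,0,0.59],[-3.3,3.5,0,0,0,0,0.59],[-3.3,3.5,0,0,0,0,0.59],[-3.3,3.5,0,0,0,0,0.59],[-3.3,3.5,0,0,0,0,0.59],[-3.3,3.5,0,0,0,0,0.59],[-3.3,3.5,0,0,0,0,0.59],[-3.3,3.5,0,0,0,0,0.59],[-3.3,3.5,0,0,0,0,0.59]]' && python3 -m pendant '[[0,0,0,-8,0,0,0.59],[0,0,0,-8,0,0,0.59],[0,0,0,-8,0,0,0.59],[0,0,0,-8,0,0,0.59],[0,0,0,-8,0,0,0.59],[0,0,0,0,0,0,0.59],[0,0,0,0,0,0,0.59]]'; python3 -c "
from h import *
diff([.4766,.1989,.1515],-15.6,40)"
```

```text
time: 1.2
position: [0.2495, 0.5729, 0.242]
tool_rot: [2.507, 1.893, -0.001]
contact_force: [0.2, 0.0, 0.3]
opening: 0.0349
gripper_force: 0.0
time: 2.1
position: [0.4741, 0.2007, 0.2424]
tool_rot: [2.501, 1.901, 0.001]
contact_force: [0.4, 0.9, -0.7]
opening: 0.0349
gripper_force: 0.0
time: 2.8
position: [0.4728, 0.203, 0.2419]
tool_rot: [2.015, 1.535, 0.555]
contact_force: [-0.8, -0.4, 0.5]
opening: 0.0352
gripper_force: 0.0
t 2.8 pos [0.4728 0.203  0.2419] F [-0.75 -0.37  0.49] op 0.0352
turn deg (tool) [-0.2  -0.08  0.16] shift cm now-axes [-0.29 -5.42  7.25] in final axes [-0.3  -5.44  7.23]
```

```bash
python3 -m pendant '[[-0.1,-1.8,2.4,0,0,0,0.59],[-0.1,-1.8,2.4,0,0,0,0.59],[-0.1,-1.8,2.4,0,0,0,0.59],[0,0,2.5,0,0,0,0.59],[0,0,2.5,0,0,0,0.59],[0,0,0,0,0,0,0.59],[0,0,0,0,0,0,0.59]]'; python3 -c "
from h import *
diff([.5385,.1816,.0749],-15.6,40)
b=snap('top','t2r')
cv2.imwrite('pics/t2.png',cv2.resize(b[150:225,140:240],(800,600),interpolation=cv2.INTER_CUBIC)[:,:,::-1])"
```

```text
time: 3.5
position: [0.5097, 0.1889, 0.1147]
tool_rot: [2.016, 1.528, 0.555]
contact_force: [0.3, 0.0, -0.6]
opening: 0.0348
gripper_force: 0.0
t 3.5 pos [0.5097 0.1889 0.1147] F [ 0.25  0.04 -0.56] op 0.0348
turn deg (tool) [-0.05  0.08 -0.07] shift cm now-axes [ 0.07 -0.28  4.96] in final axes [ 0.07 -0.28  4.96]
```

View pics/t2.png

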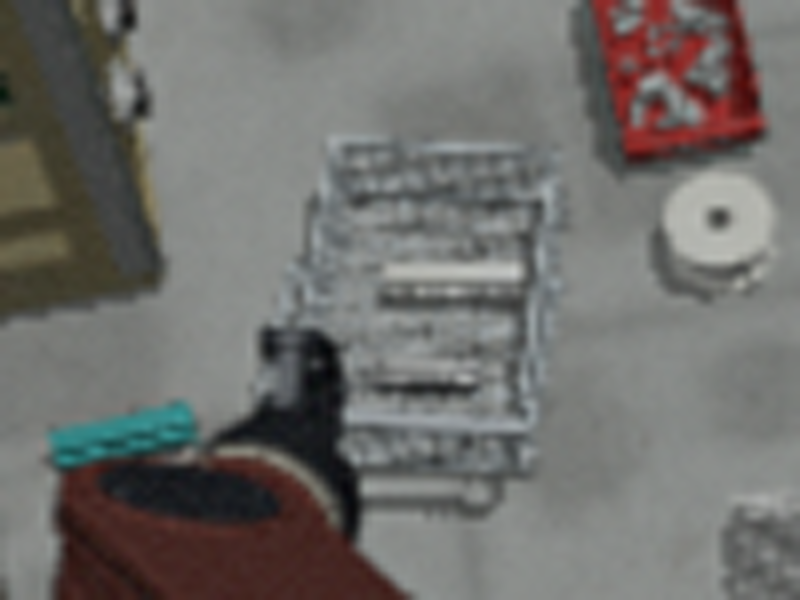

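The black fingers reach over the bar line, which runs from (262,411) to (535,423). The upper fingertip shows at about (300,335). I'll check it against the projection.

```bash
python3 -c "
from h import *
s=monitor.observe();Rc=R.from_rotvec(s['tool_rot'])
f=lambda P:(proj('top',P)-[140,150])*8
for l in([0,0,0],[0,.0175,.008],[.011,.0315,.008],[-.011,.0315,.008],[-.011,.0315,-.06],[.011,.0315,-.06]): print(l,f(s['position']+Rc.apply(l)))
print(f([.5335,.183,.081]),f([.526,.156,.081]))
"
```

```text
[0, 0, 0] [315.98847633 427.91188856]
[0, 0.0175, 0.008] [319.55100572 385.26359176]
[0.011, 0.0315, 0.008] [295.02947447 353.42079682]
[-0.011, 0.0315, 0.008] [344.49330481 355.79372508]
[-0.011, 0.0315, -0.06] [316.29889186 392.73064606]
[0.011, 0.0315, -0.06] [264.81691142 390.25197699]
[332.62635219 411.37743911] [394.15607856 414.20045711]
```

```bash
python3 -m pendant '[[0,-0.1,1,0,0,0,0.59],[0,-0.1,1,0,0,0,0.59],[0,-0.1,1,0,0,0,0.59],[0,0,1,0,0,0,0.59],[0,0,0.5,0,0,0,0.59],[0,0,0.5,0,0,0,0.59],[0,0,0,0,0,0,0.59]]'; python3 -c "
from h import *
diff([.5385,.1816,.0749],-15.6,40)
snap('top','t3r')"
```

```text
time: 4.25
position: [0.5372, 0.1813, 0.0732]
tool_rot: [2.014, 1.531, 0.556]
contact_force: [0.4, -0.6, -0.0]
opening: 0.0354
gripper_force: 0.0
t 4.25 pos [0.5372 0.1813 0.0732] F [ 0.4  -0.58 -0.04] op 0.0354
turn deg (tool) [-0.04  0.01  0.06] shift cm now-axes [ 0.06  0.2  -0.05] in final axes [ 0.06  0.2  -0.05]
```

```bash
python3 -m pendant '[[0,0,0,0,0,0,0.78],[0,0,0,0,0,0,0.83],[0,0,0,0,0,0,0.88],[0,0,0,0,0,0,1],[0,0,0,0,0,0,1],[0,0,0,0,0,0,1]]' 20;  python3 -m pendant '[[0,0,0,0,0,0,0.84],[0,0,0,0,0,0,0.84]]'
```

```text
time: 4.9
position: [0.537, 0.1818, 0.0739]
tool_rot: [2.014, 1.531, 0.557]
contact_force: [-3.0, 2.3, 0.8]
opening: 0.0078
gripper_force: 19.6
time: 5.1
position: [0.5373, 0.1816, 0.074]
tool_rot: [2.014, 1.53, 0.557]
contact_force: [-1.0, 0.2, -0.1]
opening: 0.0137
gripper_force: 0.0
```

```bash
python3 -c "
import numpy as np
a=np.linspace(.315,1.6,21); x=-9*np.cos(a); z=9*np.sin(a)
c,s=np.cos(np.radians(40)),np.sin(np.radians(40))
dx,dz=np.diff(x),np.diff(z)
print(np.round(np.c_[c*dx+s*dz, s*dx-c*dz],2).tolist())"
```

```text
[[0.5, -0.29], [0.52, -0.26], [0.53, -0.22], [0.55, -0.19], [0.56, -0.15], [0.57, -0.12], [0.57, -0.08], [0.58, -0.04], [0.58, -0.01], [0.58, 0.03], [0.57, 0.07], [0.57, 0.1], [0.56, 0.14], [0.55, 0.18], [0.54, 0.21], [0.52, 0.25], [0.51, 0.28], [0.49, 0.31], [0.47, 0.34], [0.44, 0.37]]
```

```bash
python3 -m pendant '[[0,0.5,-0.29,0,0,0,0.84],[0,0.52,-0.26,0,0,0,0.84],[0,0.53,-0.22,0,0,0,0.84],[0,0.55,-0.19,0,0,0,0.84],[0,0.56,-0.15,0,0,0,0.84],[0,0.57,-0.12,0,0,0,0.84],[0,0.57,-0.08,0,0,0,0.84],[0,0.58,-0.04,0,0,0,0.84],[0,0.58,-0.01,0,0,0,0.84],[0,0.58,0.03,0,0,0,0.84]]' && python3 -m pendant '[[0,0.57,0.07,0,0,0,0.84],[0,0.57,0.1,0,0,0,0.84],[0,0.56,0.14,0,0,0,0.84],[0,0.55,0.18,0,0,0,0.84],[0,0.54,0.21,0,0,0,0.84],[0,0.52,0.25,0,0,0,0.84],[0,0.51,0.28,0,0,0,0.84],[0,0.49,0.31,0,0,0,0.84],[0,0.47,0.34,0,0,0,0.84],[0,0.44,0.37,0,0,0,0.84]]' &&  python3 -m pendant '[[0,0,0,0,0,0,0.84],[0,0,0,0,0,0,0.84]]'; python3 -c "
from h import *
b=snap('top','t4r')
cv2.imwrite('pics/t4.png',cv2.resize(b[140:215,140:240],(800,600),interpolation=cv2.INTER_CUBIC)[:,:,::-1])"
```

```text
time: 6.1
position: [0.5702, 0.1725, 0.12]
tool_rot: [2.014, 1.53, 0.557]
contact_force: [-0.9, -0.4, 0.3]
opening: 0.0135
gripper_force: 0.2
time: 7.1
position: [0.6228, 0.1579, 0.136]
tool_rot: [2.014, 1.53, 0.557]
contact_force: [0.1, -0.1, -0.6]
opening: 0.0135
gripper_force: 0.1
time: 7.3
position: [0.6223, 0.1578, 0.1358]
tool_rot: [2.014, 1.53, 0.557]
contact_force: [0.2, -0.4, -0.1]
opening: 0.0134
gripper_force: 0.0
```

View pics/t4.png

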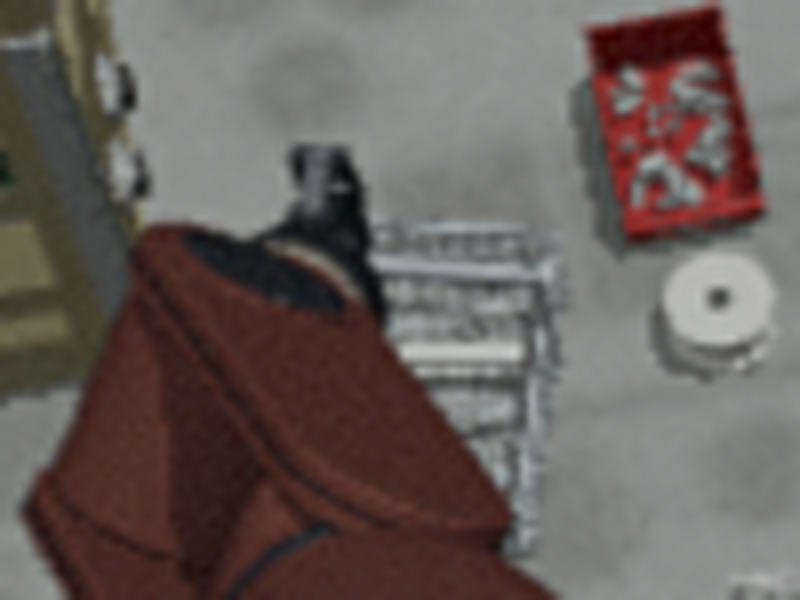

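The basket hasn't shifted, and the bar is upright, showing at (380,262) to (540,272). Next I'll bring the tool upright about the bar and grip.

```bash
python3 -m pendant '[[0,-0.11,0,8,0,0,0.84],[0,-0.11,0,8,0,0,0.84],[0,-0.11,0,8,0,0,0.84],[0,-0.11,0,8,0,0,0.84],[0,-0.11,0,8,0,0,0.84],[0,0,0,0,0,0,0.84],[0,0,0,0,0,0,0.84]]'; python3 -c "
from h import *
diff([.608+.028*.269,.133+.028*.963,.142-.008],-15.6,0)
print(onz('top',140+540/8,140+272/8,.142), np.array([.608,.133])-.06*np.array([.269,.963]))"
```

```text
time: 8.05
position: [0.6182, 0.1565, 0.1326]
tool_rot: [2.479, 1.871, 0.03]
contact_force: [-0.4, -0.6, 0.2]
opening: 0.0136
gripper_force: 0.0
t 8.05 pos [0.6182 0.1565 0.1326] F [-0.4  -0.65  0.21] op 0.0136
turn deg (tool) [ 2.32  0.35 -0.32] shift cm now-axes [ 0.26 -0.35 -0.15] in final axes [ 0.26 -0.35 -0.14]
[0.59061419 0.07208486 0.142     ] [0.59186 0.07522]
```

```bash
python3 -m pendant '[[0.3,-0.05,0,2.3,0.3,-0.3,0.84],[0,0,0,0,0,0,0.87],[0,0,0,0,0,0,0.9],[0,0,0,0,0,0,1],[0,0,0,0,0,0,1],[0,0,0,0,0,0,1],[0,0,0,0,0,0,1]]' 60; python3 -c "
from h import *
diff([.608+.028*.269,.133+.028*.963,.142-.008],-15.6,0);print(monitor.observe()['gripper_force'],monitor.observe()['torque'])"
```

```text
time: 8.75
position: [0.6182, 0.1602, 0.1335]
tool_rot: [-2.501, -1.9, 0.001]
contact_force: [-0.3, 1.0, -1.2]
opening: 0.0069
gripper_force: 58.4
t 8.75 pos [0.6182 0.1602 0.1335] F [-0.25  0.95 -1.24] op 0.0069
turn deg (tool) [-0.08 -0.    0.04] shift cm now-axes [-0.09 -0.25 -0.05] in final axes [-0.09 -0.25 -0.05]
58.44152212142944 [ 0.19418844  0.12814783 -0.06339875]
```

```bash
python3 -m pendant '[[0,0,-0.3,0,0,0,1],[0,0,-0.5,0,0,0,1],[0,0,-0.7,0,0,0,1],[0,0,-0.7,0,0,0,1],[0,0,-0.7,0,0,0,1],[0,0,-0.7,0,0,0,1],[0,0,-0.7,0,0,0,1],[0,0,-0.4,0,0,0,1],[0,0,0,0,0,0,1],[0,0,0,0,0,0,1]]'; python3 -c "
from h import *
s=monitor.observe();print(s['contact_force'],s['torque'],s['opening'])
b=snap('top','t5r')
cv2.imwrite('pics/t5.png',cv2.resize(b[120:210,160:280],(800,600),interpolation=cv2.INTER_CUBIC)[:,:,::-1])"
```

```text
time: 9.75
position: [0.6184, 0.16, 0.1805]
tool_rot: [-2.501, -1.9, 0.001]
contact_force: [0.8, 0.7, -2.3]
opening: 0.0068
gripper_force: 58.4
[ 0.78767657  0.70130355 -2.27742415] [ 0.09357942 -0.04059859  0.00166867] 0.0067755856700499545
```

View pics/t5.png

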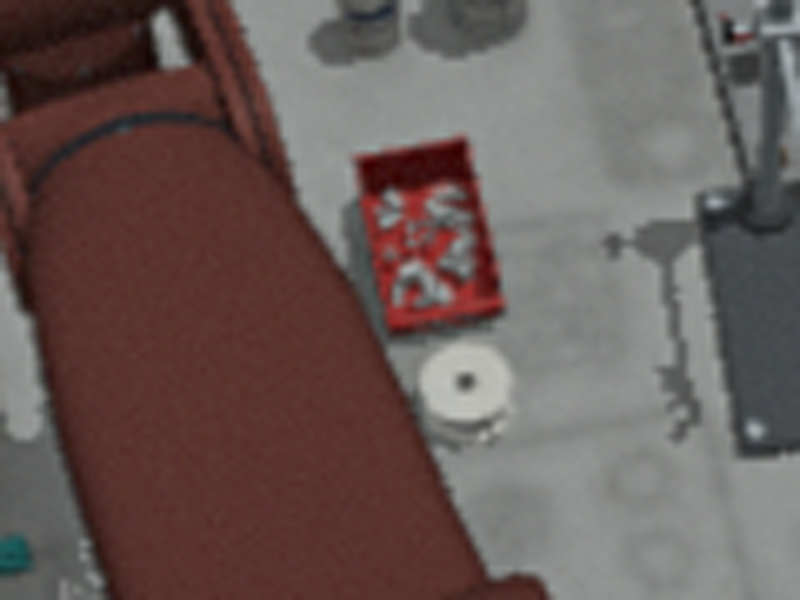

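The arm now hides the basket. The wrist carries about 2.5 N and the spool hasn't moved. Before carrying on I'll refine the hook position by casting rays onto the stand's own plane.

```bash
python3 -m pendant '[[0,0,-0.7,0,0,0,1],[0,0,-1,0,0,0,1],[0,0,-1,0,0,0,1],[0,0,-1,0,0,0,1],[0,0,-1,0,0,0,1],[0,0,-1,0,0,0,1],[0,0,-0.9,0,0,0,1],[0,0,-0.6,0,0,0,1],[0,0,0,0,0,0,1]]'; python3 - <<'E'
from h import *
np.set_printoptions(precision=4,suppress=True)
for yaw,c0 in((-4.7,[.7044,-.207]),(-4.7,[.7044,-.212]),(-5.5,[.707,-.207])):
    X=np.array([np.cos(np.radians(yaw)),np.sin(np.radians(yaw)),0]);Y=np.array([-X[1],X[0],0])
    o0=np.r_[c0,0]-.115*X; print('throat',o0)
    for q in((157,45),(150,180),(200,280),(205,210),(165,105),(190,200)):
        o,d=ray('top',*S(*q)); t=((o0-o)@Y)/(d@Y); P=o+t*d-o0; print(q,'x',P@X,'z',P[2])
E
python3 -c "
import cv2
b=cv2.imread('pics/t0r.png');cv2.imwrite('pics/hook.png',cv2.resize(b[110:160,265:295],(360,600),interpolation=cv2.INTER_LANCZOS4))"
```

```text
time: 10.7
position: [0.6192, 0.16, 0.254]
tool_rot: [-2.502, -1.9, -0.002]
contact_force: [-0.5, -0.0, -3.3]
opening: 0.0069
gripper_force: 58.5
throat [ 0.5898 -0.1976  0.    ]
(157, 45) x 0.11606688247156911 z 0.24512251819223652
(150, 180) x 0.10893264330041177 z 0.1406679063144698
(200, 280) x -0.010761109125462149 z 0.2358302318649812
(205, 210) x -0.006753303249326429 z 0.2885040417488751
(165, 105) x 0.08917367190366739 z 0.2338894368605804
(190, 200) x 0.02269927575704345 z 0.25231148590097896
throat [ 0.5898 -0.2026  0.    ]
(157, 45) x 0.1377160912070238 z 0.21388766443429774
(150, 180) x 0.13042171042244274 z 0.10708836944816591
(200, 280) x 0.008041203295701798 z 0.2043867950067091
(205, 210) x 0.012138972023361845 z 0.25824296907795485
(165, 105) x 0.11021921120399872 z 0.20240243515455458
(190, 200) x 0.042252670373842956 z 0.22123800224293588
throat [ 0.5925 -0.196   0.    ]
(157, 45) x 0.11236974633930687 z 0.24668805211937017
(150, 180) x 0.10477691888313778 z 0.14306533078206263
(200, 280) x -0.02153669808661625 z 0.2492033825062392
(205, 210) x -0.0173397694115948 z 0.30101847733541165
(165, 105) x 0.08378568984750483 z 0.23798935416676392
(190, 200) x 0.013571394077865227 z 0.26247065983726214
```

View pics/hook.png

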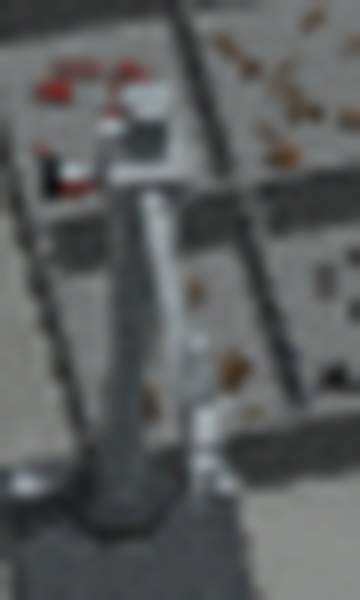

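Enlarged, the column's dark top is at (148,135), its collar's foot centre at about (130,500), and the hook's lips at about (205,430) and (215,485).

```bash
python3 - <<'E'
from h import *
np.set_printoptions(precision=4,suppress=True)
H=lambda u,v:(265+(u+.5)/12-.5,110+(v+.5)/12-.5)
print('coltop',onz('top',*H(148,135),.238),onz('top',*H(148,148),.238)); print('foot',onz('top',*H(130,500),.016))
for q in((200,420),(212,484),(196,350)): print(q,onz('top',*H(*q),.222),onz('top',*H(*q),.237),onz('top',*H(*q),.252))
E
```

```text
coltop [ 0.6965 -0.2066  0.238 ] [ 0.6919 -0.2054  0.238 ]
foot [ 0.7055 -0.213   0.016 ]
(200, 420) [ 0.6056 -0.2005  0.222 ] [ 0.5964 -0.1974  0.237 ] [ 0.5873 -0.1942  0.252 ]
(212, 484) [ 0.5834 -0.1985  0.222 ] [ 0.5745 -0.1954  0.237 ] [ 0.5656 -0.1923  0.252 ]
(196, 350) [ 0.6295 -0.2053  0.222 ] [ 0.6201 -0.2021  0.237 ] [ 0.6107 -0.1989  0.252 ]
```

```bash
cat >> h.py <<'E'
SX=np.array([np.cos(np.radians(-4.7)),np.sin(np.radians(-4.7)),0]);SY=np.array([-SX[1],SX[0],0])
TH=np.array([.589,-.1975,0])
def tcp_at(xs,barz): return TH+xs*SX+.0295*SY+[0,0,barz-.0085]
E
python3 -c "
from h import *
print(tcp_at(-.17,.268)); diff(tcp_at(-.17,.268),-4.7,0)"
```

```text
[ 0.42198883 -0.15416965  0.2595    ]
t 10.7 pos [0.6192 0.16   0.254 ] F [-0.47 -0.04 -3.31] op 0.0069
turn deg (tool) [  0.04  -0.04 -10.86] shift cm now-axes [-35.56 -10.57  -0.59] in final axes [-32.93 -17.08  -0.55]
```

```bash
python3 -m pendant '[[0,0,-0.1,0,0,-2,1],[0,0,-0.1,0,0,-2.2,1],[0,0,-0.1,0,0,-2.2,1],[0,0,-0.1,0,0,-2.2,1],[0,0,-0.1,0,0,-2.2,1],[-0.3,-0.15,0,0,0,0,1],[-0.6,-0.3,0,0,0,0,1],[-0.9,-0.45,0,0,0,0,1],[-1.2,-0.6,0,0,0,0,1],[-1.2,-0.6,0,0,0,0,1]]' && python3 -m pendant '[[-1.2,-0.63,0,0,0,0,1],[-1.2,-0.63,0,0,0,0,1],[-1.2,-0.63,0,0,0,0,1],[-1.2,-0.63,0,0,0,0,1],[-1.2,-0.63,0,0,0,0,1],[-1.2,-0.63,0,0,0,0,1],[-1.2,-0.63,0,0,0,0,1],[-1.2,-0.63,0,0,0,0,1],[-1.2,-0.63,0,0,0,0,1],[-1.2,-0.63,0,0,0,0,1]]' && python3 -m pendant '[[-1.2,-0.63,0,0,0,0,1],[-1.2,-0.63,0,0,0,0,1],[-1.2,-0.63,0,0,0,0,1],[-1.2,-0.63,0,0,0,0,1],[-1.2,-0.63,0,0,0,0,1],[-1.2,-0.63,0,0,0,0,1],[-1.2,-0.63,0,0,0,0,1],[-1.2,-0.63,0,0,0,0,1],[-1.2,-0.63,0,0,0,0,1],[-1.2,-0.6,0,0,0,0,1]]' && python3 -m pendant '[[-1,-0.5,0,0,0,0,1],[-1,-0.5,0,0,0,0,1],[-0.8,-0.4,0,0,0,0,1],[-0.6,-0.3,0,0,0,0,1],[-0.3,-0.15,0,0,0,0,1],[0,0,0,0,0,0,1],[0,0,0,0,0,0,1],[0,0,0,0,0,0,1]]'; python3 -c "
from h import *
diff(tcp_at(-.17,.268),-4.7,0)
b=snap('top','t6r')
cv2.imwrite('pics/t6.png',cv2.resize(b[110:230,200:360],(800,600),interpolation=cv2.INTER_CUBIC)[:,:,::-1])"
```

```text
time: 11.7
position: [0.5934, 0.1186, 0.2575]
tool_rot: [-2.311, -2.126, 0.002]
contact_force: [0.3, 1.0, -3.0]
opening: 0.0068
gripper_force: 58.4
time: 12.7
position: [0.5209, 0.0045, 0.2576]
tool_rot: [-2.311, -2.126, 0.001]
contact_force: [0.6, -1.0, -4.1]
opening: 0.0068
gripper_force: 58.4
time: 13.7
position: [0.4484, -0.1098, 0.2577]
tool_rot: [-2.311, -2.126, 0.001]
contact_force: [0.9, -0.3, -3.2]
opening: 0.0069
gripper_force: 58.4
time: 14.5
position: [0.4277, -0.1439, 0.2577]
tool_rot: [-2.31, -2.127, 0.001]
contact_force: [0.5, 0.3, -2.4]
opening: 0.0068
gripper_force: 58.4
t 14.5 pos [ 0.4277 -0.1439  0.2577] F [ 0.49  0.3  -2.38] op 0.0068
turn deg (tool) [-0.07 -0.02 -0.03] shift cm now-axes [-1.07 -0.48 -0.18] in final axes [-1.07 -0.48 -0.18]
```

View pics/t6.png

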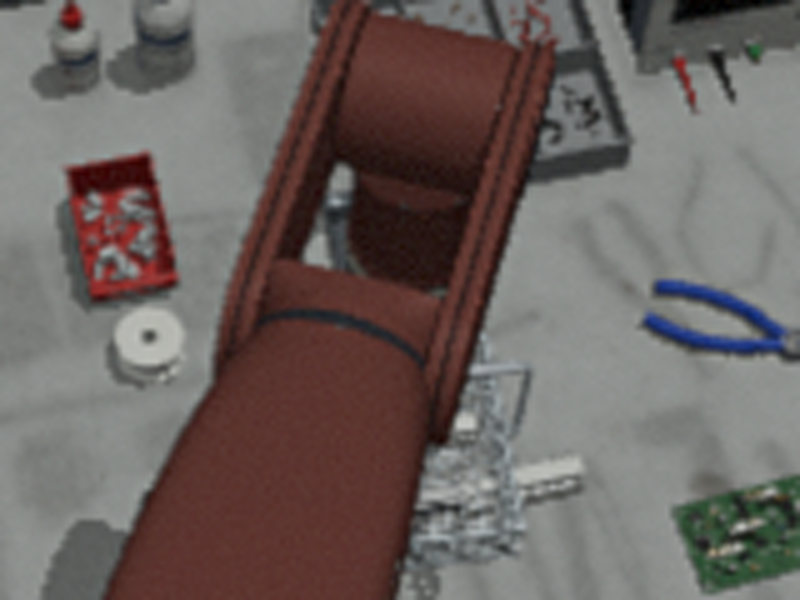

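Past the arm, the bail's right corner shows at (528,368), with its arm running down to (515,430). The block's end is at (463,423), inside the basket. I'll check the bar's lateral offset from that corner.

```bash
python3 -c "
from h import *
s=monitor.observe(); b=s['position']+[0,0,.0085]
P=onz('top',200+528.5/5-.5,110+368.5/5-.5,b[2]); d=P-b
print('bar end rel grip along SX,SY',d@SX,d@SY,'expected SY', -.0295-.065)"
```

```text
bar end rel grip along SX,SY -0.003591185364391365 -0.08792444535225002 expected SY -0.0945
```

```bash
python3 -m pendant '[[-0.4,0,-0.1,0,0,0,1],[-0.5,0.2,-0.1,0,0,0,1],[-0.3,0.4,0,0,0,0,1],[0,0.6,0,0,0,0,1],[0,0.8,0,0,0,0,1],[0,0.8,0,0,0,0,1],[0,0.8,0,0,0,0,1],[0,0.8,0,0,0,0,1],[0,0.8,0,0,0,0,1],[0,0.8,0,0,0,0,1]]' && python3 -m pendant '[[0,0.8,0,0,0,0,1],[0,0.8,0,0,0,0,1],[0,0.7,0,0,0,0,1],[0,0.7,0,0,0,0,1],[0,0.7,0,0,0,0,1],[0,0.7,0,0,0,0,1]]' && python3 -m pendant '[[0,0.6,0,0,0,0,1],[0,0.6,0,0,0,0,1],[0,0.6,0,0,0,0,1],[0,0.6,0,0,0,0,1]]' ; python3 -c "
from h import *
diff(tcp_at(.005,.268),-4.7,0)"
```

```text
time: 15.55
position: [0.4871, -0.1612, 0.2595]
tool_rot: [-2.311, -2.127, 0.001]
contact_force: [0.9, 0.2, -2.4]
opening: 0.0071
gripper_force: 58.5
time: 16.15
position: [0.5307, -0.1649, 0.2596]
tool_rot: [-2.311, -2.126, 0.001]
contact_force: [0.6, -0.4, -2.9]
opening: 0.0065
gripper_force: 58.4
time: 16.55
position: [0.5545, -0.1669, 0.2595]
tool_rot: [-2.311, -2.126, 0.001]
contact_force: [-0.2, 0.1, -2.8]
opening: 0.007
gripper_force: 58.4
t 16.55 pos [ 0.5545 -0.1669  0.2595] F [-0.22  0.14 -2.76] op 0.007
turn deg (tool) [-0.08 -0.02 -0.07] shift cm now-axes [ 0.19  4.18 -0.  ] in final axes [0.18 4.18 0.  ]
```

```bash
python3 -m pendant '[[0,0.4,0,0,0,0,1],[0,0.4,0,0,0,0,1],[0,0.4,0,0,0,0,1],[0,0.4,0,0,0,0,1],[0,0,0,0,0,0,1]]' && python3 -m pendant '[[0,0.5,0,0,0,0,1],[0,0.5,0,0,0,0,1],[0,0.5,0,0,0,0,1],[0,0.5,0,0,0,0,1],[0,0.5,0,0,0,0,1],[0,0.1,0,0,0,0,1],[0,0,0,0,0,0,1],[0,0,0,0,0,0,1]]' ; python3 -c "
from h import *
diff(tcp_at(.005,.268),-4.7,0);print(monitor.observe()['torque'])
b=snap('top','t7r')
cv2.imwrite('pics/t7.png',cv2.resize(b[110:200,240:360],(800,600),interpolation=cv2.INTER_CUBIC)[:,:,::-1])"
```

```text
time: 17.05
position: [0.5704, -0.1682, 0.2595]
tool_rot: [-2.311, -2.127, 0.001]
contact_force: [0.4, 0.7, -3.6]
opening: 0.0065
gripper_force: 58.4
time: 17.85
position: [0.5958, -0.1702, 0.2594]
tool_rot: [-2.311, -2.126, 0.001]
contact_force: [0.4, -0.2, -3.8]
opening: 0.0069
gripper_force: 58.5
t 17.85 pos [ 0.5958 -0.1702  0.2594] F [ 0.39 -0.18 -3.79] op 0.0069
turn deg (tool) [-0.09 -0.02 -0.06] shift cm now-axes [ 0.18  0.04 -0.01] in final axes [ 0.18  0.04 -0.01]
[ 0.10549649 -0.00590818 -0.05425641]
```

View pics/t7.png

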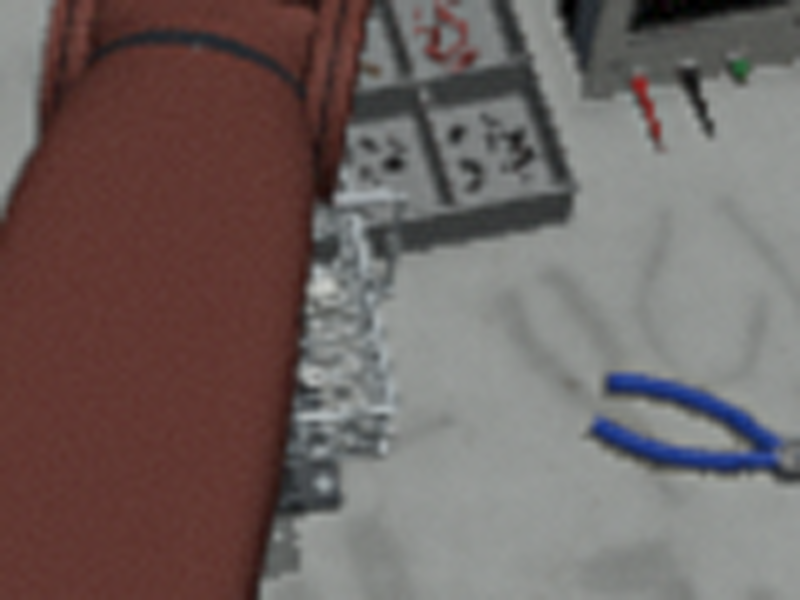

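Basket is level under the hook; block end at (322,283) and connector end at (315,375) are inside. Descending by feel.

```bash
python3 -m pendant '[[0,0,0.2,0,0,0,1],[0,0,0.2,0,0,0,1],[0,0,0.2,0,0,0,1],[0,0,0.2,0,0,0,1]]';python3 -m pendant '[[0,0,0.2,0,0,0,1],[0,0,0.2,0,0,0,1]]'; python3 -m pendant '[[0,0,0.2,0,0,0,1],[0,0,0.2,0,0,0,1]]'; python3 -m pendant '[[0,0,0.2,0,0,0,1],[0,0,0.2,0,0,0,1]]' ;python3 -m pendant '[[0,0,0.2,0,0,0,1],[0,0,0,0,0,0,1]]' 
```

```text
time: 18.3
position: [0.5958, -0.1703, 0.2512]
tool_rot: [-2.311, -2.126, 0.001]
contact_force: [-0.1, -0.3, -3.0]
opening: 0.0069
gripper_force: 58.5
time: 18.5
position: [0.5959, -0.1703, 0.2472]
tool_rot: [-2.311, -2.126, 0.001]
contact_force: [-0.1, 0.2, -3.7]
opening: 0.0068
gripper_force: 58.5
time: 18.7
position: [0.5959, -0.1703, 0.2433]
tool_rot: [-2.311, -2.126, 0.001]
contact_force: [0.1, 1.0, -3.0]
opening: 0.007
gripper_force: 58.5
time: 18.9
position: [0.5959, -0.1703, 0.2393]
tool_rot: [-2.311, -2.126, 0.001]
contact_force: [0.2, 0.2, -3.0]
opening: 0.0065
gripper_force: 58.5
time: 19.1
position: [0.5957, -0.1702, 0.237]
tool_rot: [-2.311, -2.126, 0.002]
contact_force: [1.3, -0.1, -3.2]
opening: 0.0068
gripper_force: 58.5
```

```bash
for i in 1; do :; done; python3 -m pendant '[[0,0,0.15,0,0,0,1],[0,0,0,0,0,0,1]]'; python3 -m pendant '[[0,0,0.15,0,0,0,1],[0,0,0,0,0,0,1]]' ;python3 -m pendant '[[0,0,0.15,0,0,0,1],[0,0,0,0,0,0,1]]'; python3 -m pendant '[[0,0,0.15,0,0,0,1],[0,0,0,0,0,0,1]]' 
```

```text
time: 19.3
position: [0.5958, -0.1703, 0.2358]
tool_rot: [-2.311, -2.126, 0.001]
contact_force: [0.2, -0.0, -2.8]
opening: 0.0071
gripper_force: 58.5
time: 19.5
position: [0.5958, -0.1703, 0.2343]
tool_rot: [-2.311, -2.126, 0.001]
contact_force: [-0.5, -0.1, -3.1]
opening: 0.0066
gripper_force: 58.5
time: 19.7
position: [0.5958, -0.1703, 0.2327]
tool_rot: [-2.311, -2.126, 0.001]
contact_force: [0.5, 0.7, -3.1]
opening: 0.0067
gripper_force: 58.5
time: 19.9
position: [0.5958, -0.1702, 0.2312]
tool_rot: [-2.311, -2.126, 0.001]
contact_force: [-0.0, 0.2, -3.6]
opening: 0.0066
gripper_force: 58.5
```

```bash
python3 -m pendant '[[0,0,0.15,0,0,0,1],[0,0,0,0,0,0,1]]'; python3 -m pendant '[[0,0,0.15,0,0,0,1],[0,0,0,0,0,0,1]]' ;python3 -m pendant '[[0,0,0.15,0,0,0,1],[0,0,0,0,0,0,1]]'; python3 -m pendant '[[0,0,0.15,0,0,0,1],[0,0,0,0,0,0,1]]'; python3 -m pendant '[[0,0,0.15,0,0,0,1],[0,0,0,0,0,0,1]]' 
```

```text
time: 20.1
position: [0.5958, -0.1703, 0.2297]
tool_rot: [-2.311, -2.126, 0.001]
contact_force: [-0.6, 0.7, -3.8]
opening: 0.0068
gripper_force: 58.5
time: 20.3
position: [0.5958, -0.1703, 0.2282]
tool_rot: [-2.311, -2.126, 0.001]
contact_force: [-0.3, -0.1, -3.5]
opening: 0.007
gripper_force: 58.5
time: 20.5
position: [0.5958, -0.1702, 0.2267]
tool_rot: [-2.311, -2.126, 0.001]
contact_force: [0.0, -0.1, -3.5]
opening: 0.0067
gripper_force: 58.5
time: 20.7
position: [0.5958, -0.1702, 0.2252]
tool_rot: [-2.311, -2.126, 0.001]
contact_force: [0.3, 1.2, -3.5]
opening: 0.0068
gripper_force: 58.5
time: 20.9
position: [0.5958, -0.1703, 0.2237]
tool_rot: [-2.311, -2.126, 0.001]
contact_force: [0.9, 0.2, -3.2]
opening: 0.0067
gripper_force: 58.5
```

```bash
python3 -m pendant '[[0,0,0.15,0,0,0,1],[0,0,0,0,0,0,1]]'; python3 -m pendant '[[0,0,0.15,0,0,0,1],[0,0,0,0,0,0,1]]' ;python3 -m pendant '[[0,0,0.15,0,0,0,1],[0,0,0,0,0,0,1]]'; python3 -m pendant '[[0,0,0.15,0,0,0,1],[0,0,0,0,0,0,1]]'
```

```text
time: 21.1
position: [0.5959, -0.1703, 0.2224]
tool_rot: [-2.311, -2.127, 0.001]
contact_force: [1.0, 0.0, -2.8]
opening: 0.0067
gripper_force: 58.5
time: 21.3
position: [0.5959, -0.1703, 0.221]
tool_rot: [-2.311, -2.127, 0.001]
contact_force: [-0.7, -0.1, -2.1]
opening: 0.0067
gripper_force: 58.5
time: 21.5
position: [0.596, -0.1703, 0.2195]
tool_rot: [-2.311, -2.127, 0.001]
contact_force: [-0.3, 0.7, -0.1]
opening: 0.0068
gripper_force: 58.6
time: 21.7
position: [0.5961, -0.1703, 0.2181]
tool_rot: [-2.311, -2.127, 0.001]
contact_force: [-0.1, 1.4, -0.2]
opening: 0.0067
gripper_force: 58.7
```

```bash
python3 -m pendant '[[0,0,0.1,0,0,0,1],[0,0,0,0,0,0,1]]'; python3 -m pendant '[[0,0,0.1,0,0,0,1],[0,0,0,0,0,0,1]]' ;python3 -m pendant '[[0,0,0.1,0,0,0,1],[0,0,0,0,0,0,1]]'; python3 -m pendant '[[0,0,0.1,0,0,0,1],[0,0,0,0,0,0,1]]'
```

```text
time: 21.9
position: [0.5962, -0.1703, 0.2172]
tool_rot: [-2.311, -2.127, 0.0]
contact_force: [1.5, 0.3, 0.6]
opening: 0.0067
gripper_force: 58.7
time: 22.1
position: [0.5961, -0.1704, 0.2162]
tool_rot: [-2.311, -2.127, 0.001]
contact_force: [1.4, -0.2, 1.0]
opening: 0.0071
gripper_force: 58.8
time: 22.3
position: [0.596, -0.1704, 0.2151]
tool_rot: [-2.311, -2.127, 0.001]
contact_force: [0.7, 0.2, 2.1]
opening: 0.0069
gripper_force: 58.9
time: 22.5
position: [0.5958, -0.1704, 0.2139]
tool_rot: [-2.311, -2.126, 0.001]
contact_force: [0.2, -0.2, 2.4]
opening: 0.0068
gripper_force: 58.9
```

```bash
python3 -m pendant '[[0,0,0.1,0,0,0,1],[0,0,0,0,0,0,1]]'; python3 -m pendant '[[0,0,0.1,0,0,0,1],[0,0,0,0,0,0,1]]' ;python3 -m pendant '[[0,0,0.1,0,0,0,1],[0,0,0,0,0,0,1]]'
```

```text
time: 22.7
position: [0.5957, -0.1704, 0.2129]
tool_rot: [-2.311, -2.126, 0.002]
contact_force: [-0.1, 0.3, 1.4]
opening: 0.0072
gripper_force: 59.0
time: 22.9
position: [0.5957, -0.1703, 0.2118]
tool_rot: [-2.311, -2.126, 0.002]
contact_force: [0.4, -0.4, 2.8]
opening: 0.007
gripper_force: 59.0
time: 23.1
position: [0.5956, -0.1703, 0.2107]
tool_rot: [-2.311, -2.126, 0.002]
contact_force: [-0.4, 0.6, 2.2]
opening: 0.007
gripper_force: 59.0
```

```bash
python3 -m pendant '[[0,0,0.1,0,0,0,1],[0,0,0,0,0,0,1]]'; python3 -m pendant '[[0,0,0.1,0,0,0,1],[0,0,0,0,0,0,1]]'
```

```text
time: 23.3
position: [0.5956, -0.1702, 0.2097]
tool_rot: [-2.311, -2.126, 0.002]
contact_force: [-1.5, -0.5, 3.1]
opening: 0.0069
gripper_force: 59.1
time: 23.5
position: [0.5956, -0.1703, 0.2087]
tool_rot: [-2.311, -2.126, 0.002]
contact_force: [-1.5, -0.6, 1.6]
opening: 0.007
gripper_force: 59.1
```

```bash
python3 -m pendant '[[0,0,0.1,0,0,0,1],[0,0,0,0,0,0,1]]'; python3 -m pendant '[[0,0,0.1,0,0,0,1],[0,0,0,0,0,0,1]]' ;python3 -m pendant '[[0,0,0.1,0,0,0,1],[0,0,0,0,0,0,1]]'; python3 -c "
from h import *
print(monitor.observe()['torque'])"
```

```text
time: 23.7
position: [0.5956, -0.1702, 0.2076]
tool_rot: [-2.311, -2.126, 0.002]
contact_force: [-2.3, -0.6, 1.7]
opening: 0.0073
gripper_force: 59.1
time: 23.9
position: [0.5956, -0.1702, 0.2065]
tool_rot: [-2.31, -2.126, 0.002]
contact_force: [-3.9, -0.6, 1.5]
opening: 0.007
gripper_force: 59.0
time: 24.1
position: [0.5958, -0.17, 0.2051]
tool_rot: [-2.31, -2.126, 0.001]
contact_force: [0.8, -0.2, -3.3]
opening: 0.0071
gripper_force: 58.6
[ 0.02609669 -0.00943518  0.01963675]
```

The gate let the bar pass: the force fell back to just the weight. Now I'll feel for the seat.

```bash
python3 -m pendant '[[0,0,0.1,0,0,0,1],[0,0,0,0,0,0,1]]'; python3 -m pendant '[[0,0,0.1,0,0,0,1],[0,0,0,0,0,0,1]]' ;python3 -m pendant '[[0,0,0.07,0,0,0,1],[0,0,0,0,0,0,1]]'
```

```text
time: 24.3
position: [0.5958, -0.17, 0.2041]
tool_rot: [-2.31, -2.126, 0.001]
contact_force: [0.7, 0.3, -3.7]
opening: 0.0066
gripper_force: 58.6
time: 24.5
position: [0.5958, -0.1702, 0.2036]
tool_rot: [-2.311, -2.126, 0.001]
contact_force: [0.3, 0.5, -3.6]
opening: 0.0066
gripper_force: 58.6
time: 24.7
position: [0.5959, -0.1703, 0.2032]
tool_rot: [-2.311, -2.126, 0.001]
contact_force: [1.1, -0.5, -3.4]
opening: 0.0067
gripper_force: 58.6
```

```bash
python3 -m pendant '[[0,0,0.06,0,0,0,1],[0,0,0,0,0,0,1]]'; python3 -m pendant '[[0,0,0.04,0,0,0,1],[0,0,0,0,0,0,1]]'
```

```text
time: 24.9
position: [0.5959, -0.1703, 0.2026]
tool_rot: [-2.311, -2.126, 0.001]
contact_force: [-0.3, 0.1, -2.9]
opening: 0.007
gripper_force: 58.6
time: 25.1
position: [0.5958, -0.1703, 0.2022]
tool_rot: [-2.311, -2.126, 0.001]
contact_force: [0.2, 0.6, -3.5]
opening: 0.0066
gripper_force: 58.6
```

```bash
python3 -m pendant '[[0,0,0.05,0,0,0,1],[0,0,0,0,0,0,1]]'; python3 -m pendant '[[0,0,0.05,0,0,0,1],[0,0,0,0,0,0,1]]' ;python3 -m pendant '[[0,0,0.05,0,0,0,1],[0,0,0,0,0,0,1]]'
```

```text
time: 25.3
position: [0.5959, -0.1703, 0.2017]
tool_rot: [-2.311, -2.126, 0.001]
contact_force: [0.4, -1.0, -2.9]
opening: 0.0069
gripper_force: 58.6
time: 25.5
position: [0.5959, -0.1703, 0.2012]
tool_rot: [-2.311, -2.126, 0.001]
contact_force: [1.5, -0.2, -2.5]
opening: 0.0072
gripper_force: 58.6
time: 25.7
position: [0.596, -0.1703, 0.2009]
tool_rot: [-2.311, -2.127, 0.001]
contact_force: [-0.4, -1.3, -2.4]
opening: 0.0065
gripper_force: 58.6
```

```bash
python3 -m pendant '[[0,0,0.05,0,0,0,1],[0,0,0,0,0,0,1]]'; python3 -m pendant '[[0,0,0.05,0,0,0,1],[0,0,0,0,0,0,1]]'
```

```text
time: 25.9
position: [0.5961, -0.1703, 0.2005]
tool_rot: [-2.311, -2.127, 0.001]
contact_force: [0.4, 0.7, -1.7]
opening: 0.0068
gripper_force: 58.6
time: 26.1
position: [0.5961, -0.1703, 0.2001]
tool_rot: [-2.311, -2.127, 0.001]
contact_force: [1.2, -0.0, -0.0]
opening: 0.0068
gripper_force: 58.7
```

```bash
python3 -m pendant '[[0,0,0.04,0,0,0,1],[0,0,0,0,0,0,1]]'; python3 -m pendant '[[0,0,0.04,0,0,0,1],[0,0,0,0,0,0,1]]'; python3 -m pendant '[[0,0,0.03,0,0,0,1],[0,0,0,0,0,0,1]]'
```

```text
time: 26.3
position: [0.5961, -0.1704, 0.1998]
tool_rot: [-2.311, -2.127, 0.001]
contact_force: [0.4, 0.7, 0.2]
opening: 0.0067
gripper_force: 58.8
time: 26.5
position: [0.5961, -0.1704, 0.1995]
tool_rot: [-2.311, -2.127, 0.001]
contact_force: [1.6, -0.2, 1.0]
opening: 0.0066
gripper_force: 59.0
time: 26.7
position: [0.5961, -0.1703, 0.1992]
tool_rot: [-2.311, -2.127, 0.0]
contact_force: [0.8, 0.8, 3.0]
opening: 0.0068
gripper_force: 59.1
```

Seated: the bar centre is at about 0.208 with about 6 N on the stand, which matches the seat inferred from the gate contact. Releasing gently.

```bash
python3 -m pendant '[[0,0,0.03,0,0,0,1],[0,0,0,0,0,0,0.9],[0,0,0,0,0,0,0.87],[0,0,0,0,0,0,0.84],[0,0,0,0,0,0,0.8],[0,0,0,0,0,0,0.7],[0,0,0,0,0,0,0.59],[0,0,0,0,0,0,0.59],[0,0,0,0,0,0,0.59]]'; python3 -c "
from h import *
s=monitor.observe();print(s['contact_force'],s['torque'])"
```

```text
time: 27.6
position: [0.5959, -0.1703, 0.1984]
tool_rot: [-2.311, -2.126, 0.001]
contact_force: [-0.3, 0.1, -0.7]
opening: 0.035
gripper_force: 0.0
[-0.25457934  0.05633847 -0.70225008] [-0.06068931  0.01658197  0.0142134 ]
```

```bash
python3 -m pendant '[[0,0,-0.3,0,0,0,0.59],[0,0,-0.5,0,0,0,0.59],[0,0,-0.5,0,0,0,0.59],[0,0,-0.5,0,0,0,0.59],[0,0,-0.5,0,0,0,0.59]]' && python3 -m pendant '[[0,0,-1,0,0,0,0.59],[0,0,-2,0,0,0,0.59],[0,0,-3,0,0,0,0.59],[0,0,-3,0,0,0,0.59],[0,0,-3,0,0,0,0.59]]' && python3 -m pendant '[[3,-2,0,0,0,0,0.59],[4,-2,0,0,0,0,0.59],[4,-2,0,0,0,0,0.59],[4,-2,0,0,0,0,0.59],[4,-2,0,0,0,0,0.59],[4,-1,0,0,0,0,0.59],[4,0,0,0,0,0,0.59],[3,0,0,0,0,0,0.59],[0,0,0,0,0,0,0.59],[0,0,0,0,0,0,0.59]]'; python3 -c "
from h import *
b=snap('top','t8r')
cv2.imwrite('pics/t8.png',cv2.resize(b[105:195,240:360],(800,600),interpolation=cv2.INTER_CUBIC)[:,:,::-1])"
```

```text
time: 28.1
position: [0.596, -0.1703, 0.2221]
tool_rot: [-2.311, -2.127, 0.001]
contact_force: [-0.5, 0.0, -0.1]
opening: 0.0351
gripper_force: 0.0
time: 28.6
position: [0.5959, -0.1703, 0.3433]
tool_rot: [-2.311, -2.127, 0.001]
contact_force: [-0.7, 0.1, 0.0]
opening: 0.0348
gripper_force: 0.0
time: 29.6
position: [0.5112, 0.1381, 0.3421]
tool_rot: [-2.31, -2.129, 0.001]
contact_force: [-0.4, 0.5, 1.3]
opening: 0.0348
gripper_force: 0.0
```

View pics/t8.png

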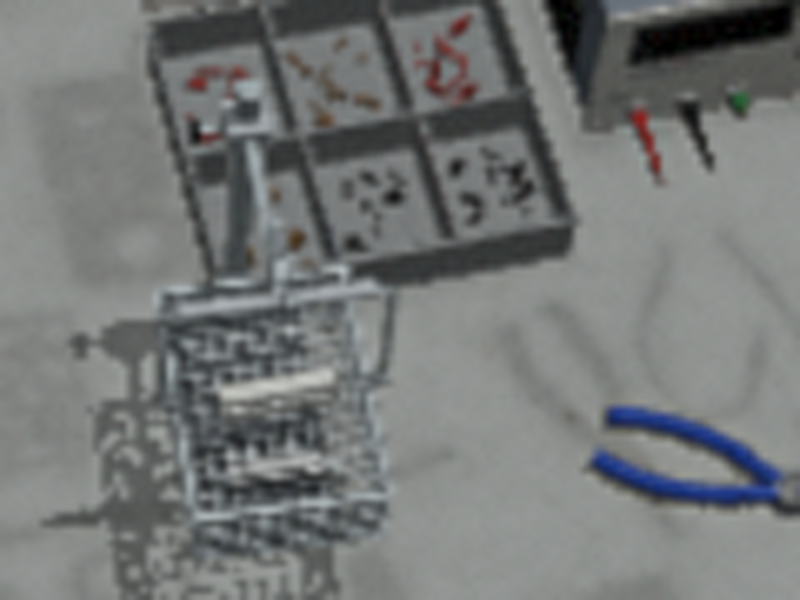

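The basket hangs level with its bar (160–395, about 298) centred on the hook at (280,290). The white block (277,385) and connector (275,465) are inside. I'll let it settle, check it is still, and hand in.

```bash
python3 -m pendant '[[0,0,0,0,0,0,0.59],[0,0,0,0,0,0,0.59],[0,0,0,0,0,0,0.59],[0,0,0,0,0,0,0.59],[0,0,0,0,0,0,0.59],[0,0,0,0,0,0,0.59],[0,0,0,0,0,0,0.59],[0,0,0,0,0,0,0.59],[0,0,0,0,0,0,0.59],[0,0,0,0,0,0,0.59]]' >/dev/null; python3 - <<'E'
from h import *
f=lambda:read_camera('top')[140:195,258:305].astype(float)
a=f();[f() for _ in range(3)];b=f(); c=cv2.imread('pics/t8r.png')[140:195,258:305,::-1].astype(float)
print(abs(a-b).mean(),abs(a-c).mean())
print(order.job_done())
E
```

```text
1.250548033526757 1.2323662153449388
the job is handed in; nothing more can be done
None
```

The basket is hanging by its bail in the hook with both parts inside, and the job is handed in; it hung still in the last pictures, but I know the seating and gate only by feel, because the pictures don't show the gate clearly.

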